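# Set the hot plate under the pan and switch it on

### The arm

A 7-joint arm with a two-finger parallel gripper is mounted at the origin on the work surface. World frame = base frame: x ahead of the robot, y to its left, z up, the work surface at z = 0. Lengths are in m, angles in rad, forces in N, time in s.
With the tool pointing down it reaches from about 0.425 to 0.875 m from the base axis. Payload 8.4 kg.
Tool frame: the origin (TCP) lies midway between the tips of the shut fingers; the grasp point (between the pads) lies 19 mm behind it; z points along the fingers, y is the line along which they close (so a half turn about z gives the same grasp; the last joint's range is limited). The gripper opens to 87 mm and grips with 3 to 60 N. Pads are 19 mm wide; open, the fingers measure 117 mm over their backs; the gripper's body (75 mm by 190 mm) begins 51 mm behind the grasp point.
Start: joints at [-1.24, 0.333, 0.04, 1.465, -0.013, 1.343, -0.059], TCP at [0.271, 0.591, 0.223] pointing down, gripper open.
Joint ranges: [-2.58, 2.58], [-0.38, 2.09], [-1.3, 1.39], [0.25, 2.4], [-1.5, 4.64], [0.08, 2.09], [-2.65, 2.65]. Speed limits (rad/s): [2.22, 2.22, 2.79, 2.79, 3.14, 3.14, 3.14].

### API

Orientations are given as [roll, pitch, yaw] about the fixed x, y, z axes, in that order (R = Rz(yaw) Ry(pitch) Rx(roll)).
In Python, from cell import manip gives the robot as it stands.
- The arm moves only by the shell command python3 -m handwheel 'ROWS' [FORCE]. ROWS is JSON, a list that holds one entry, the list of rows, each a list of 5 numbers: the finger opening in mm, from 0 to 87, then the shift along the tool's x, y, z in units of 50 mm (1.0 is 50 mm), then the turn about the tool's z in units of 8 degrees (1.0 is 8 degrees). A call has 1 to 20 rows; each row shifts and turns the commanded pose from where the row before left it, along the tool's axes as they then stand; what a row does not reach is not made up. A row lasts 1/10 s, in which the tool goes at most 50 mm and 8.59 degrees, less where a joint would pass 70% of its speed; a pose out of reach is approached as far as the arm can. A call is refused whole if a number of a shift passes 1 or a number of a turn 1, either way. A call with a gripper value outside its range is refused whole. The fingers move at their own pace and stop on an object; FORCE is the grip in N (left out, the last holds). Time passes only in rows, so rows that do not move let the fingers close. It gives the time, the measured TCP pose, the force, the opening and the grip force at its end, in the units of the state.
- manip.state(): the state, without advancing time (a new reading comes with each control period).
- manip.snapshot(name): name is "scene" or "top" or "wrist"; returns the picture (480x640x3 uint8, blue, green, red); there is no depth.
- manip.camera_model(name): a dict with "vfov" (degrees; the focal length in pixels is half the picture's height over the tangent of half this angle, whatever the lens; pixels are square), "cx", "cy" (the principal point, pixels), "rvec" (rotation vector, rad) and "tvec" (3), from world to camera coordinates, as OpenCV has them; the wrist camera has in their place "hand_eye" (4x4, takes a point from camera to tool coordinates, whose origin is the TCP and whose axes are the flange's). Camera axes: x right, y down, z forward; pixel columns grow to the right and rows downward; lengths in m; the calibration is good to about 2 mm. A picture is of the moment at which its call begins: read the wrist's pose just before it. camera_model takes no time and is no camera call.
- manip.hand_in(): hands the job in; it is judged then, once.
Trained networks look in the newest picture that a camera, given by its name, has taken for a name from the list of things; names that differ only in an ending like _2 or _b are one class to them, and where a whole thing is asked for, a point or a joint stands for the part that bears it (a point fixed in the world has none). Each returns a list of dicts, best first, with "score" (0 to 1); they miss things now and then, are a little off and sometimes report something else, mostly with a low value. They report only what shows in the picture. A call takes as long as a camera call. They do not tell look-alikes from the thing itself.
- manip.outline_of(camera, query): "pixels" (480x640 bool, what is visible of it) and "pixel" ([row, column] in pixels, amid what is visible of it).
- manip.place_of(camera, query): "pixel" ([row, column] in pixels: a listed point, or the origin of a listed thing).
The state is a dict: "clock": time; "joint_pos": joint angles; "qvel": joint speeds; "joint_efforts": joint torques, N m; "tcp_pos": TCP position; "tcp_rot": TCP orientation; "force": force on the tool from outside, world axes, zero at the start; "moment": the same for the moment, N m; "width": finger opening in m; "gripper_force": force on a finger pad.
Only numpy, scipy, OpenCV 4.12 (cv2) and the standard library are available. Lean on these libraries where they do the work, as an engineer would, in place of code of your own. Each camera call takes 0.05 s, during which the arm holds its last target. There are 200 camera calls.

### The job

Two identical hot plates stand on the counter and a pan stands on one of them. On the hot plate with the pan, while its rocker switch is still off, turn the dial clockwise click by click until it rests at the fifth of its seven marks, counted from the shortest mark; then push down the raised front end of its rocker switch until it snaps over and stays. Leave the other hot plate alone, and do not push the pan, the bottle or the tub about.

Things in the scene. Friction and masses are not known exactly. Their poses are not given: they have to be found in the camera images.
- hob: Hot plate under the pan: fixed steel case 300 mm (its x) by 240 (its y), top 75 mm above the counter. Origin: centre of its underside; x points from the front (black panel, robot's side, 92 mm deep) to the back, y left, z up. In this frame dial axis (-105, +58) mm, rocker pivot (-105, -62), plate centre (+47, 0): a 164 mm disc, upper face 85 mm above the counter.
- dial_grip (a point): Grip point of that hot plate's dial: on its vertical axis, 36 mm above the panel, 111 mm above the counter. Round aluminium skirt, 62 mm across, 10 high, carrying a grip bar 56 mm long, 14 thick, from 10 to 50 mm above the panel. The point turns with the dial; its x axis lies along the bar to the end with the black pointer line, z up.
- dial (a joint): That dial's angle, rad, growing clockwise from above. Seven clicks 0.524 apart (30 degrees), at white marks: 0 first, shortest (pointer along the hot plate's +y, left), 1.571 fourth (along +x), 2.094 fifth, 3.142 seventh, longest (along -y). Starts at rest at one of the first four marks. Resists with up to 0.11 N m; let go, it goes to the nearest mark. Stops just past both end marks.
- rocker (a joint): Angle of that hot plate's rocker switch, rad: 0 off (front end, towards the robot, raised), 0.5 on (front end down). A push of about 6 N at the pressing point starts it; past 0.25 it snaps over by itself and stays. It rests at either stop.
- rocker_press (a point): Pressing point on that rocker's upper face, 22 mm in front of its pivot, 11 mm from the raised front edge; 99 mm above the counter when off, 11 mm lower when on. Grey paddle 66 mm long (front to back), 36 wide, 10 thick, pivot 14 mm above the panel, between two black side bars 84 mm long, 5 mm high, inner faces 40 mm apart.
- spare_hob: The other hot plate, of the same build and size, with no pan on it; same axes. Leave alone.
- spare_dial (a joint): Dial of the other hot plate, same meaning; leave alone.
- spare_rocker (a joint): Rocker switch of the other hot plate, 0 off; leave off.
- spare_dial_grip (a point): The same point of the other hot plate's dial.
- pan_center (a point): Loose aluminium pan, 148 mm across, 55 mm high, standing on the plate; this point is at its centre half-way up. Its long handle (to 195 mm from the centre) lies along its x axis, pointing away from the control panel.
- bottle_center (a point): Loose white squeeze bottle, 60 mm across, 190 mm high, upright to one side of the hot plates; point at its centre half-way up.
- tub_center (a point): Loose white food tub with a grey lid, 168 by 118 by 72 mm, on the other side of the hot plates; point at its centre half-way up.
Not all that is in view belongs to the job. What is shaped like the part that bears bottle_center but purple or turquoise is not meant.

How it is judged:
By the outcome, as a careful person would: the job done as asked, in the order asked, and still so for the second after the job is handed in, with the robot touching nothing.
It also fails if it takes over 64 s, if anything falls off the work surface, if the arm or the gripper's body presses on something with over 40 N, if the wrist force passes 120 N, or if a joint passes its speed limit or range.

## Working session

There is one attempt and no reset: what is moved stays moved. The work goes in short steps, Python scripts to look and compute and a shell command to move; the robot and the scene stay as the last step left them, time stands still between calls to the robot, and variables do not carry over. Pictures are saved under pics/ and viewed, at most 10 in all, crops included, and the job is handed in when it is done.

```bash
ls; mkdir -p pics; cat > h.py <<'E'
import numpy as np, cv2
from cell import manip
from scipy.spatial.transform import Rotation as R
def ray(name,px,st=None):
    m=manip.camera_model(name); f=240/np.tan(np.radians(m["vfov"])/2)
    d=np.array([(px[1]-m["cx"])/f,(px[0]-m["cy"])/f,1.])
    if "rvec" in m and m.get("rvec") is not None:
        Rm=cv2.Rodrigues(np.array(m["rvec"],float))[0]; t=np.array(m["tvec"],float).ravel()
        return -Rm.T@t, Rm.T@d
    H=np.array(m["hand_eye"]); st=st or manip.state()
    Rt=R.from_euler('xyz',st["tcp_rot"]).as_matrix()
    return np.array(st["tcp_pos"])+Rt@H[:3,3], Rt@H[:3,:3]@d
def at(name,px,z,st=None):
    o,d=ray(name,px,st); return o+d*(z-o[2])/d[2]
def proj(name,p,st=None):
    m=manip.camera_model(name); f=240/np.tan(np.radians(m["vfov"])/2)
    if m.get("rvec") is not None:
        Rm=cv2.Rodrigues(np.array(m["rvec"],float))[0]; c=Rm@np.array(p)+np.array(m["tvec"],float).ravel()
    else:
        H=np.array(m["hand_eye"]); st=st or manip.state()
        T=np.eye(4);T[:3,:3]=R.from_euler('xyz',st["tcp_rot"]).as_matrix();T[:3,3]=st["tcp_pos"]
        c=(np.linalg.inv(T@H)@np.r_[p,1])[:3]
    return np.array([m["cy"]+f*c[1]/c[2],m["cx"]+f*c[0]/c[2]])
E
python3 - <<'E'
from h import *
for c in ("scene","top"):
    im=manip.snapshot(c); cv2.imwrite(f"pics/{c}0.png",im)
    for q,z in (("hob",0),("dial_grip",.111),("rocker_press",.099),("pan_center",.1125),("bottle_center",.095),("tub_center",.036)):
        for r in manip.place_of(c,q):
            print(c,q,round(r["score"],2),np.round(r["pixel"]),np.round(at(c,r["pixel"],z),3))
s=manip.state();print(s["clock"],s["tcp_pos"],s["tcp_rot"],s["force"]); print(manip.camera_model("wrist"), manip.camera_model("top"))
E
```

```text
pics
scene dial_grip 0.7 [247. 240.] [ 0.532 -0.174  0.111]
scene pan_center 0.67 [305. 241.] [ 0.702 -0.24   0.113]
scene bottle_center 0.96 [187. 465.] [0.609 0.493 0.095]
scene bottle_center 0.86 [157. 448.] [0.478 0.526 0.095]
scene bottle_center 0.8 [211. 482.] [0.706 0.478 0.095]
scene bottle_center 0.77 [162. 481.] [0.542 0.601 0.095]
scene bottle_center 0.61 [195. 433.] [0.593 0.392 0.095]
scene tub_center 0.9 [324. 116.] [ 0.563 -0.524  0.036]
scene tub_center 0.72 [304. 239.] [ 0.645 -0.229  0.036]
top hob 0.9 [230. 392.] [ 0.656 -0.22   0.   ]
top hob 0.41 [211. 404.] [ 0.722 -0.262  0.   ]
top dial_grip 0.78 [255. 382.] [ 0.556 -0.171  0.111]
top rocker_press 0.49 [265. 421.] [ 0.526 -0.294  0.099]
top pan_center 0.8 [211. 401.] [ 0.695 -0.236  0.113]
top bottle_center 0.88 [263. 136.] [0.542 0.594 0.095]
top bottle_center 0.87 [246. 203.] [0.595 0.386 0.095]
top bottle_center 0.83 [210. 179.] [0.711 0.465 0.095]
top bottle_center 0.79 [283. 158.] [0.481 0.522 0.095]
top bottle_center 0.76 [240. 169.] [0.614 0.492 0.095]
top tub_center 0.72 [255. 490.] [ 0.562 -0.529  0.036]
0.7 [0.2708337  0.59084376 0.22254608] [-3.14153661e+00 -1.56209435e-05  2.71177778e+00] [ 0.06802817  0.2311467  -0.4188377 ]
{'vfov': 66.87025903163712, 'cx': 325.24742639301513, 'cy': 234.10956228250828, 'hand_eye': array([[ 0.00175034, -0.96341518, -0.26800769,  0.07346678],
       [ 0.9999979 ,  0.00140043,  0.00149674,  0.00107638],
       [-0.00106665, -0.26800975,  0.96341561, -0.16218144],
       [ 0.        ,  0.        ,  0.        ,  1.        ]])} {'vfov': 48.617894260402366, 'cx': 321.32468383740644, 'cy': 238.77731389306905, 'rvec': array([ 2.1125927 , -2.13740663,  0.19030593]), 'tvec': array([0.02206766, 0.61933672, 1.65107405])}
```

View pics/top0.png

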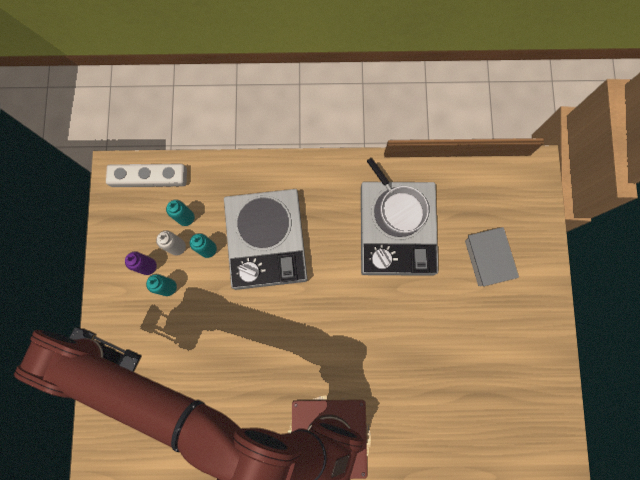

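View pics/scene0.png

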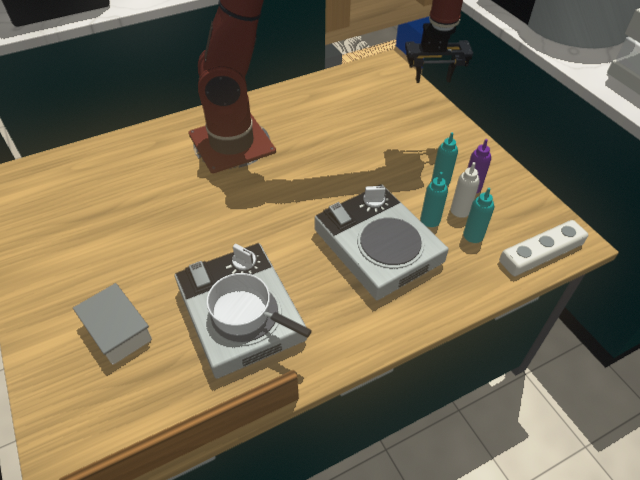

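The pan stands on the right-hand hot plate in the top view (case about row 228, col 399; dial 258,381; rocker 260,421). The other hot plate (row 238, col 265) has no pan, so it is the spare. I'm moving above the panel of the one with the pan and will confirm it from close by.

```bash
python3 -m handwheel '[[[87,-0.65,-0.7,-0.04,0],[87,-0.65,-0.7,-0.04,0],[87,-0.65,-0.7,-0.04,0],[87,-0.65,-0.7,-0.04,0],[87,-0.65,-0.7,-0.04,0],[87,-0.65,-0.7,-0.04,0],[87,-0.65,-0.7,-0.04,0],[87,-0.65,-0.7,-0.04,0],[87,-0.65,-0.7,-0.04,0],[87,-0.65,-0.7,-0.04,0],[87,-0.65,-0.7,-0.04,0],[87,-0.65,-0.7,-0.04,0],[87,-0.65,-0.7,-0.04,0],[87,-0.65,-0.7,-0.04,0],[87,-0.65,-0.7,-0.04,0],[87,-0.65,-0.7,-0.04,0],[87,-0.65,-0.7,-0.04,0],[87,-0.65,-0.7,-0.04,0],[87,0,0,0,0],[87,0,0,0,0]]]'
python3 - <<'E'
from h import *
s=manip.state(); im=manip.snapshot("wrist"); cv2.imwrite("pics/w1.png",im)
print(s["clock"],s["joint_pos"],s["tcp_pos"],s["tcp_rot"])
for q,z in (("hob",0),("dial_grip",.111),("rocker_press",.099),("pan_center",.1125)):
    for r in manip.place_of("wrist",q):
        print(q,round(r["score"],2),np.round(r["pixel"]),np.round(at("wrist",r["pixel"],z,s),4))
E
```

```text
clock: 2.7
tcp_pos: [0.5398, -0.2268, 0.2581]
tcp_rot: [-3.14, -0.001, 2.709]
force: [0.6, 0.7, -0.3]
width: 0.0871
gripper_force: 0.0
2.7 [-0.39618676  0.23563558  0.85936384  1.60777415 -0.17957651  1.38204251
  1.6216706 ] [ 0.53980318 -0.22682975  0.25814895] [-3.14019327e+00 -7.23763540e-04  2.70900072e+00]
dial_grip 0.91 [205. 385.] [ 0.5494 -0.1726  0.111 ]
rocker_press 0.79 [237. 257.] [ 0.5312 -0.2903  0.099 ]
pan_center 0.71 [366. 378.] [ 0.6943 -0.2402  0.1125]
```

View pics/w1.png

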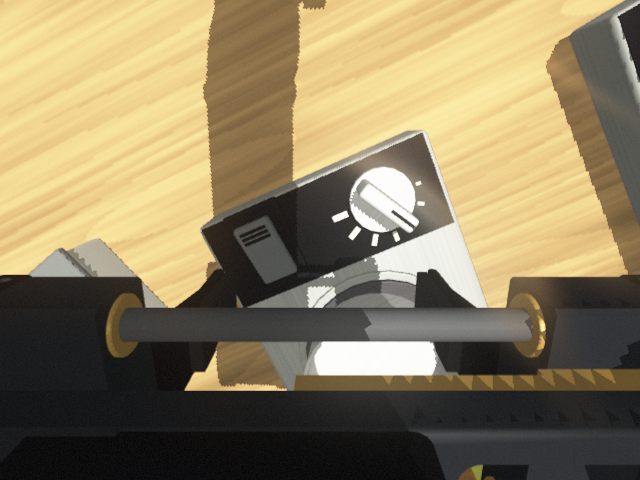

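```bash
python3 - <<'E'
from h import *
im=cv2.imread("pics/w1.png"); c=cv2.resize(im[120:320,190:460],None,fx=2.9,fy=2.9,interpolation=cv2.INTER_CUBIC); cv2.imwrite("pics/w1c.png",c)
s=manip.state()
a=at("wrist",(131,425),.075,s);b=at("wrist",(229,203),.075,s);print(a,b,np.linalg.norm(a-b),np.degrees(np.arctan2(b[0]-a[0],a[1]-b[1])))
E
```

```text
[ 0.51037772 -0.10803967  0.075     ] [ 0.50743819 -0.33908296  0.075     ] 0.23106198165281167 -0.728927355433465
```

View pics/w1c.png

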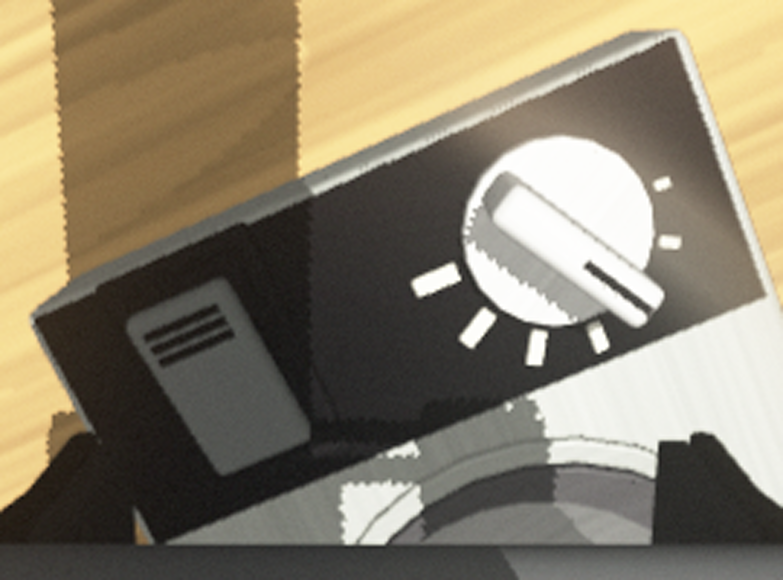

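The crop shows marks 1 (663,183) and 2 (670,242) on the right, then marks 4 (598,337), 5 (537,348), 6 (477,328) and 7 (436,281, longest). The pointer line, ending near (650,310), covers the third mark. The pan's plate is directly behind this panel, so this is the hob meant. It needs +60° clockwise.

Next I centre over the dial and turn the tool to yaw ≈ 30°.

```bash
python3 -m handwheel '[[[87,0.15,0.53,0,0],[87,0.15,0.53,0,0],[87,0,0,0,0.98],[87,0,0,0,0.98],[87,0,0,0,0.98],[87,0,0,0,0.98],[87,0,0,0,0.98],[87,0,0,0,0.98],[87,0,0,0,0.98],[87,0,0,0,0.98],[87,0,0,0,0.98],[87,0,0,0,0.98],[87,0,0,0,0.98],[87,0,0,0,0.98],[87,0,0,0,0.98],[87,0,0,0,0.98],[87,0,0,0,0.98],[87,0,0,0,0.98],[87,0,0,0,0],[87,0,0,0,0]]]'
python3 - <<'E'
from h import *
s=manip.state(); im=manip.snapshot("wrist"); cv2.imwrite("pics/w2.png",im)
print(s["clock"],s["joint_pos"],s["tcp_pos"],s["tcp_rot"],np.degrees(s["tcp_rot"][2]))
for q,z in (("dial_grip",.111),("rocker_press",.099),("pan_center",.1125)):
    for r in manip.place_of("wrist",q):
        print(q,round(r["score"],2),np.round(r["pixel"]),np.round(at("wrist",r["pixel"],z,s),4))
E
```

```text
clock: 4.95
tcp_pos: [0.5486, -0.1704, 0.2586]
tcp_rot: [-3.141, -0.0, 0.528]
force: [0.0, 0.4, -0.4]
width: 0.0868
gripper_force: 0.0
4.95 [-0.759894    0.31375995  1.22407693  1.64171776 -0.29968106  1.3980632
 -0.54213154] [ 0.54861736 -0.1703893   0.25860093] [-3.14117479e+00 -4.12875412e-04  5.27694902e-01] 30.23469074323975
dial_grip 0.69 [220. 328.] [ 0.5505 -0.1706  0.111 ]
rocker_press 0.81 [301. 426.] [ 0.5264 -0.2951  0.099 ]
pan_center 0.96 [109. 492.] [ 0.6961 -0.2383  0.1125]
```

View pics/w2.png

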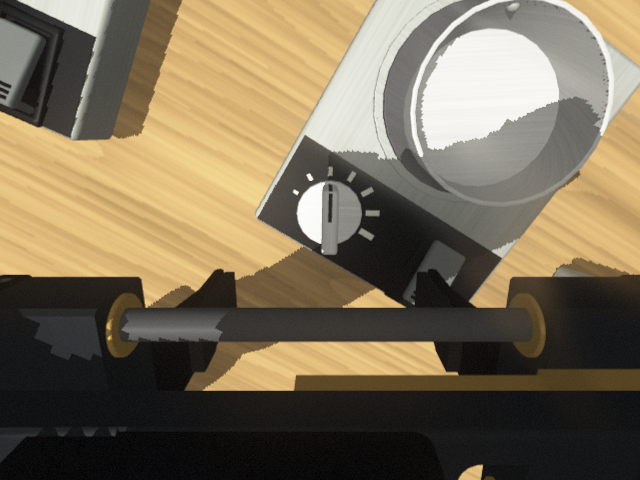

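The pointer is vertical in the picture at the third mark, with the dial at (213,329) and the bar in line with the tool x axis. Now I descend and grip.

```bash
python3 -m handwheel '[[[60,0,0.03,0.55,0],[50,0,0,0.55,0],[50,0.03,0,0.55,0],[50,0,0,0.55,0],[50,0,0,0.55,0],[50,0,0,0.5,0],[50,0,0,0,0],[30,0,0,0,0],[10,0,0,0,0],[5,0,0,0,0],[5,0,0,0,0],[5,0,0,0,0],[5,0,0,0,0]]]' 30; python3 -c "
from h import *
print(manip.state()['joint_pos'],manip.state()['moment'])"
```

```text
clock: 6.45
tcp_pos: [0.5515, -0.1727, 0.0966]
tcp_rot: [3.139, -0.001, 0.522]
force: [3.5, -4.9, 0.7]
width: 0.0137
gripper_force: 30.0
[-0.62327625  0.47553615  1.08075475  1.83416582 -0.46633351  1.11281741
 -0.42381317] [-1.03023858 -0.66448096 -0.01687119]
```

```bash
python3 -m handwheel '[[[5,0,0.03,0,0.75],[5,0,0,0,0.75],[5,0,0,0,0.75],[5,0,0,0,0.75],[5,0,0,0,0.75],[5,0,0,0,0],[5,0,0,0,0],[5,0,0,0,0],[5,0,0,0,0]]]'
python3 -m handwheel '[[[5,0,0,0,0.75],[5,0,0,0,0.75],[5,0,0,0,0.75],[5,0,0,0,0.75],[5,0,0,0,0.75],[5,0,0,0,0],[5,0,0,0,0],[5,0,0,0,0]]]'
```

```text
clock: 7.35
tcp_pos: [0.5518, -0.1734, 0.0965]
tcp_rot: [3.141, -0.001, 0.001]
force: [0.8, -0.8, 5.8]
width: 0.0135
gripper_force: 30.0
clock: 8.15
tcp_pos: [0.5516, -0.174, 0.0965]
tcp_rot: [3.141, -0.001, -0.523]
force: [0.9, -4.6, 5.4]
width: 0.0137
gripper_force: 30.0
```

```bash
python3 -m handwheel '[[[50,0,0,0,0],[50,0,0,0,0],[50,0,0,0,0],[50,0,0,0,0],[50,0,0,-0.6,0],[50,0,0,-0.8,0],[50,0,0,-0.8,0],[50,0,0,-0.8,0],[50,0,0,-0.4,0],[50,0,0,0,0],[50,0,0,0,0]]]'
python3 - <<'E'
from h import *
s=manip.state(); im=manip.snapshot("wrist"); cv2.imwrite("pics/w3.png",im)
print(s["clock"],s["joint_pos"],s["tcp_pos"],s["tcp_rot"])
for q,z in (("dial_grip",.111),("rocker_press",.099),("pan_center",.1125)):
    for r in manip.place_of("wrist",q):
        print(q,round(r["score"],2),np.round(r["pixel"]),np.round(at("wrist",r["pixel"],z,s),4))
E
```

```text
clock: 9.25
tcp_pos: [0.5513, -0.1727, 0.2657]
tcp_rot: [-3.141, 0.0, -0.524]
force: [0.5, 0.3, -0.3]
width: 0.0502
gripper_force: 0.0
9.25 [-0.80501958  0.39958652  1.3526891   1.62399249 -0.39398959  1.43766065
 -1.51007824] [ 0.55132898 -0.1727105   0.26571785] [-3.14088022e+00  2.61277574e-04 -5.24197572e-01]
dial_grip 0.95 [220. 328.] [ 0.5494 -0.1723  0.111 ]
rocker_press 0.85 [174. 458.] [ 0.5255 -0.2934  0.099 ]
rocker_press 0.47 [218. 326.] [ 0.5492 -0.1708  0.099 ]
pan_center 0.64 [ 18. 309.] [ 0.6953 -0.2396  0.1125]
```

View pics/w3.png

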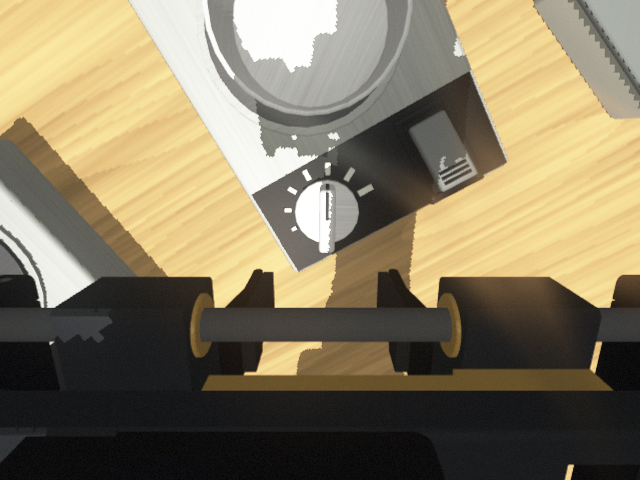

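The pointer at (200,327) lines up with the fifth mark (168,327), counting from the shortest at (231,295). The rocker is at (174,458), raised and untouched. Next I shut the fingers, turn to yaw 0 and hover over the pressing point at about (0.528, -0.2935).

```bash
python3 -m handwheel '[[[0,0,0,0,-0.94],[0,0,0,0,-0.94],[0,0,0,0,-0.94],[0,0,0,0,-0.94],[0,-0.1,0.6,0,0],[0,-0.12,0.6,0,0],[0,-0.12,0.6,0,0],[0,-0.12,0.6,0,0],[0,0,0,0.6,0],[0,0,0,0.6,0],[0,0,0,0.6,0],[0,0,0,0.6,0],[0,0,0,0.5,0],[0,0,0,0,0],[0,0,0,0,0]]]'
python3 -c "
from h import *
print(manip.state()['joint_pos'])"
```

```text
clock: 10.95
tcp_pos: [0.528, -0.2932, 0.1211]
tcp_rot: [3.141, 0.001, -0.0]
force: [1.2, -0.8, 0.9]
width: 0.0004
gripper_force: 0.0
[-0.38069923  0.50739006  1.07471549  1.74267877 -0.47829321  1.18463769
 -0.74210168]
```

```bash
python3 -m handwheel '[[[0,0,0,0.2,0],[0,0,0,0.1,0],[0,0,0,0.1,0],[0,0,0,0.06,0],[0,0,0,0.06,0],[0,0,0,0.06,0]]]'; python3 -m handwheel '[[[0,0,0,0.06,0],[0,0,0,0.04,0],[0,0,0,0.02,0],[0,0,0,0,0]]]'
```

```text
clock: 11.55
tcp_pos: [0.5284, -0.2932, 0.092]
tcp_rot: [3.141, -0.0, -0.0]
force: [-0.5, -0.2, 2.0]
width: 0.0003
gripper_force: 1.3
clock: 11.95
tcp_pos: [0.5288, -0.2935, 0.0906]
tcp_rot: [-3.139, -0.003, -0.0]
force: [-19.5, 14.2, 52.2]
width: 0.0006
gripper_force: 27.9
```

```bash
python3 -m handwheel '[[[0,0,0,-0.3,0],[0,0,0,-0.6,0],[0,0,0,-0.8,0],[0,0,0,-0.8,0],[0,-0.3,-0.6,-0.8,0],[0,-0.3,-0.6,-0.5,0],[0,0,0,0,0],[0,0,0,0,0]]]'
python3 - <<'E'
from h import *
s=manip.state(); im=manip.snapshot("wrist"); cv2.imwrite("pics/w4.png",im)
for q,z in (("dial_grip",.111),("rocker_press",.088)):
    for r in manip.place_of("wrist",q):
        print(q,round(r["score"],2),np.round(r["pixel"]),np.round(at("wrist",r["pixel"],z,s),4))
        x=r["pixel"]
E
```

```text
clock: 12.75
tcp_pos: [0.5011, -0.2344, 0.2733]
tcp_rot: [-3.141, -0.002, 0.004]
force: [0.5, -0.9, -0.9]
width: 0.0005
gripper_force: 0.0
dial_grip 0.89 [160. 255.] [ 0.5515 -0.1708  0.111 ]
rocker_press 0.6 [191. 389.] [ 0.5215 -0.2938  0.088 ]
```

View pics/w4.png

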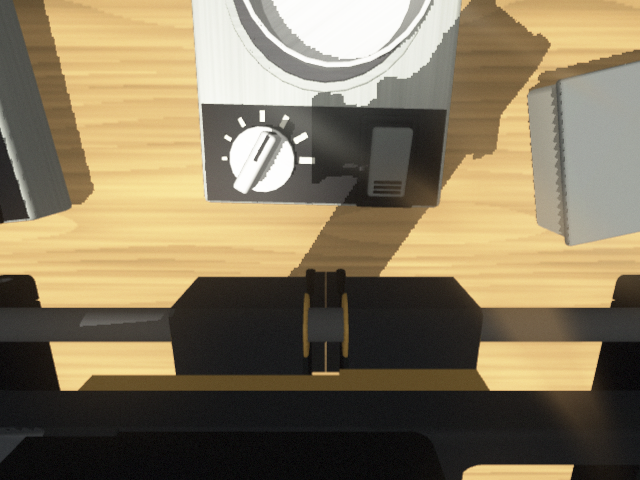

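```bash
python3 - <<'E'
from h import *
s=manip.state(); y0=-.2935
for n,t in (("off",.25),("on",-.25)):
    for u in (-33,33):
        x=u*np.cos(t)+5*np.sin(t); z=89+5*np.cos(t)-u*np.sin(t)
        print(n,u,round(z,1),[proj("wrist",[.5505+x/1000,y0+v,z/1000],s).round(1).tolist() for v in(.018,-.018)])
im=cv2.imread("pics/w4.png"); cv2.imwrite("pics/w4c.png",cv2.resize(im[95:215,340:460],None,fx=5,fy=5,interpolation=cv2.INTER_CUBIC))
E
```

```text
off -33 102.0 [[193.1, 368.1], [193.1, 407.2]]
off 33 85.7 [[120.9, 368.3], [120.9, 407.6]]
on -33 85.7 [[192.9, 366.1], [192.9, 403.4]]
on 33 102.0 [[123.3, 370.3], [123.3, 411.5]]
```

View pics/w4c.png

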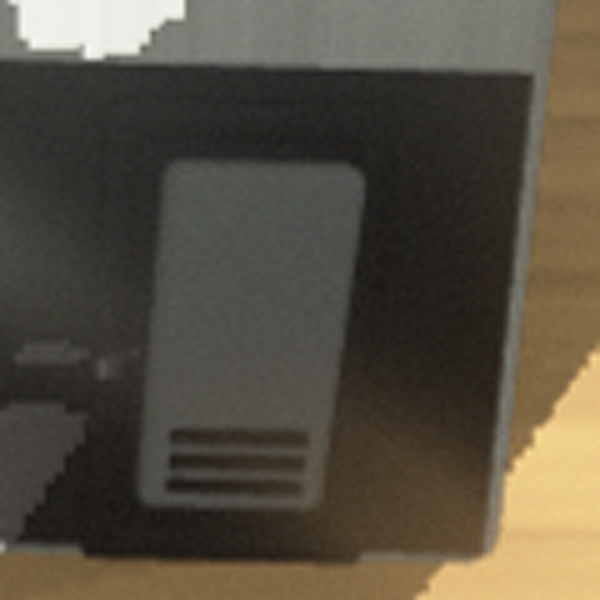

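The paddle is 40.6 px wide at the back and 37.2 px at the front. The "on" pose predicts 41.2 and 37.3, so the rocker has snapped over with its front end down. The dial pointer still aims at the fifth mark (121,284 in w4), and the arm is clear of everything.

```bash
python3 -c "
from h import *
print(manip.hand_in())"
```

```text
the job is handed in; nothing more can be done
None
```

The dial on the hot plate with the pan is at its fifth mark and its rocker switch is on, in that order; nothing else was touched, and the job was handed in at about 13 s.

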